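# Set a rotation stage to its pointer and clamp it

### The arm

A 7-joint arm with a two-finger parallel gripper is mounted at the origin on a cart in front of the work surface, level with it; the furniture and walls round the work are solid. World frame = base frame: x ahead of the robot, y to its left, z up, the work surface at z = 0. Lengths are in m, angles in rad, forces in N, time in s.
With the tool pointing down it reaches from about 0.425 to 0.925 m from the base axis. Payload 6.8 kg.
Tool frame: the origin (TCP) lies midway between the tips of the shut fingers; the grasp point (between the pads) lies 19 mm behind it; z points along the fingers, y is the line along which they close (so a half turn about z gives the same grasp; the last joint's range is limited). The gripper opens to 85 mm and grips with 20 to 120 N. Pads are 22 mm wide; open, the fingers measure 114 mm over their backs; the gripper's body (76 mm by 85 mm) begins 54 mm behind the grasp point. The pads swing forward as they close: fully open they stand 13 mm farther back than shut.
Start: joints at [1, 0.477, 0.022, 1.555, -0.011, 1.109, -0.083], TCP at [0.301, -0.604, 0.231] pointing down, gripper open.
Joint ranges: [-2.96, 2.96], [-0.34, 2.1], [-1.41, 1.46], [0.24, 2.44], [-1.37, 4.51], [0.17, 1.92], [-2.96, 2.96]. Speed limits (rad/s): [2.39, 2.39, 3.14, 3.14, 3.14, 3.14, 3.14].

### API

Orientations are given as a unit quaternion [x, y, z, w].
In Python, from plant import bot gives the robot as it stands.
- The arm moves only by the tool jog_arm, never from a script. Its argument "increments" is a list of rows, each an object with "linear": the shift along the tool's x, y, z in cm, a list of three; "turn": the turn, a rotation vector about the tool's x, y, z in degrees, a list of three; "gripper": the closure in counts, from 0 (fully open) to 255 (shut). A call has 1 to 12 rows; each row shifts and turns the commanded pose from where the row before left it, along the tool's axes as they then stand; what a row does not reach is not made up. A row lasts 1/10 s, in which the tool goes at most 50 mm and 8.59 degrees, less where a joint would pass 70% of its speed; a pose out of reach is approached as far as the arm can. A call is refused whole if a number of a shift passes 5 or a number of a turn 8.59, either way. A call with a gripper value outside its range is refused whole. The fingers move at their own pace and stop on an object; "force" is the grip in N (left out, the last holds). Time passes only in rows, so rows that do not move let the fingers close. It gives the time, the measured TCP pose, the force, the opening and the grip force at its end, in the units of the state.
- bot.state(): the state, without advancing time (a new reading comes with each control period).
- bot.read_camera(name): name is "scene" or "top" or "wrist"; returns a dict with "color" (420x560x3 uint8, red, green, blue), "range_z" (420x560 float32, m along the optical axis (not along the pixel's ray), 0 where there is no reading), "fx", "fy", "cx", "cy" (pixels), "R" (3x3) and "t" (3): a world point X has camera coordinates R X + t; the wrist camera has in their place "mount" (4x4, takes a point from camera to tool coordinates, whose origin is the TCP and whose axes are the flange's). Camera axes: x right, y down, z forward; pixel columns grow to the right and rows downward; lengths in m; the calibration is good to about 2 mm. A picture is of the moment at which its call begins: read the wrist's pose just before it.
- bot.sign_off(): hands the job in; it is judged then, once.
The state is a dict: "time": time; "joints": joint angles; "joint_velocities": joint speeds; "tau": joint torques, N m; "tcp_pos": TCP position; "tcp_rot": TCP orientation; "force": force on the tool from outside, world axes, zero at the start; "ft_torque": the same for the moment, N m; "opening": opening from 0.0 (shut) to 1.0 (fully open); "gripper_force": force on a finger pad.
Only numpy, scipy, OpenCV 4.12 (cv2) and the standard library are available. Lean on these libraries where they do the work, as an engineer would, in place of code of your own. Each camera call takes 0.05 s, during which the arm holds its last target. There are 200 camera calls.

### The job

Set the rotation stage: push the dial round with a fingertip in its finger recess, either way, until the white index line on the dial lines up with the tip of the black pointer clipped on the scale ring, and leave it there. Then push the clamp lever round with a fingertip until it is home against its stop post, with the dial still lined up. Only push, lightly; grip nothing, and leave the small things standing round the stage where they are.

Things in the scene. Friction and masses are not known exactly. Their poses are not given: they have to be found in the camera images.
- stage: rotation stage screwed to the worktop; origin under the dial axis, on the worktop. Dark base plate 168 (x) x 222 (y) x 12 mm, from -138 to +84 mm in y, the clamp lever on its -y side. A fixed aluminium scale ring round the dial, inner radius 58 mm, outer 78 mm, top 36 mm above the worktop, has a line every 10 degrees and longer ones every 30
- dial_axis (a point): centre of the dial's top face, on its vertical axis, 46 mm above the worktop. The dial is a black disc 112 mm in diameter (radius 56 mm) lying flat in the rotation stage. z up; x and y are those of the base plate
- index_mark (a point): outer end of the white index line (3 mm wide, from 26 mm radius to the rim) on the dial's top face, at the rim, 56 mm from the axis, 46 mm above the worktop; turns with the dial
- rider_tip (a point): where the index mark must come: 56 mm from the dial axis, 46 mm up, in line with the tip of the pointer. The pointer is a fixed black wedge 16 mm wide lying on the scale ring from 60 to 85 mm radius, its sharp end towards the dial, its top 42 mm above the worktop
- finger_recess (a point): middle of the floor of the dial's finger recess, opposite the index line, 36 mm from the axis, 24 mm above the worktop; turns with the dial. A pie-shaped pocket 22 mm deep, open upwards and at the rim, from 14 mm radius out, its radial walls 40 degrees either side (46 mm apart here), floor bright metal. A fingertip let down into it and led round the axis pushes a wall
- dial (a joint): angle of the dial, rad, growing anticlockwise seen from above; 0 when the index line points along the base plate's +x. It turns freely both ways without end in practice, with drag of about 0.12 N m (3.5 N at the recess), and stays where it is left
- clamp_knob (a point): centre of the black upright knob (18 mm in diameter, from 18 to 46 mm above the worktop; this point at 32 mm) at the end of the clamp lever, 55 mm from the lever's pivot; moves with the lever
- clamp_pivot (a point): vertical pivot axis of the steel clamp lever, at the knob's height (32 mm up), 105 mm from the dial axis towards the base plate's -y and 30 mm towards its +x. The lever starts swung outward, away from the dial. Arm 10 mm wide, its underside 22 mm up; the base plate's top is 12 mm up
- clamp (a joint): angle of the clamp lever, rad: 0 swung fully outward, 0.9 home against the upright steel stop post on the base plate, the lever then along the plate's -x. It grows clockwise seen from above: push the knob from its outer side, towards the dial. Drag about 0.08 N m (1.5 N at the knob); stays where it is left
- vial: loose glass vial with a white cap, 24 mm in diameter, 56 mm high, left of the stage; origin at the centre of its underside; a bystander
- brown_bottle: loose brown glass bottle with a black cap, 40 mm in diameter, 74 mm high, left of the stage; origin at the centre of its underside; a bystander
- puck: loose round metal puck, 46 mm in diameter, 9 mm high, right of the stage; origin at the centre of its underside; a bystander
- die: loose steel die, 38 mm in diameter, 36 mm high, behind the stage; origin at the centre of its underside; a bystander

How it is judged:
On the way, in this order (a step that is already met when the one before it is completed fails the run):
1. the dial is set, at rest, its index line at the pointer's tip, while the clamp lever is still open (horizontal distance between index_mark and rider_tip below 0.005 m and velocity of joint dial between -0.05 and 0.05 rad/s and value of joint clamp below 0.45 rad), for 0.3 s.
2. the clamp lever is home against its stop post (value of joint clamp above 0.8 rad), for 0.2 s.
At the end, for the whole second after the job is handed in: The index mark stands within 5 mm (about 5 degrees, half a scale division) of the place in line with the pointer's tip, the dial is at rest, and the clamp lever is home against its stop (at least 0.8 of 0.9 rad) (horizontal distance between index_mark and rider_tip below 0.005 m and value of joint clamp above 0.8 rad and velocity of joint dial between -0.05 and 0.05 rad/s); the robot touches nothing.
It fails at once if a bystander was moved more than 20 mm, or lifted (distance of any of vial, brown_bottle, puck, die from where it was at the start of the episode above 0.02 m).
It fails at once if the dial or the clamp lever was gripped or forced, with more than 40 N (contact force between the fingers and dial above 40 N or contact force between the fingers and clamp above 40 N).
It also fails if it takes over 56 s, if anything falls off the work surface, if the arm or the gripper's body presses on something with over 40 N, if the wrist force passes 120 N, or if a joint passes its speed limit or range.

## Working session

There is one attempt and no reset: what is moved stays moved. The work goes in short steps, Python scripts to look and compute and a tool call to move; the robot and the scene stay as the last step left them, time stands still between calls to the robot, and variables do not carry over. Pictures are saved under pics/ and viewed, at most 10 in all, crops included, and the job is handed in when it is done.

Besides the shell and the picture viewer there is one more tool, called after "Call:" by a JSON object that holds its "name" and its "arguments". jog_arm: Moves the arm, as the interface text tells. Its arguments: {"type":"object","properties":{"increments":{"type":"array"},"force":{"type":"number"}},"required":["increments"]}

```bash
mkdir -p pics; python3 - <<'E'
from plant import bot
import cv2,numpy as np,pickle
s=bot.state();print({k:np.round(s[k],3) for k in('time','tcp_pos','tcp_rot','opening')})
d={n:bot.read_camera(n) for n in('top','scene')}
pickle.dump(d,open('c.pkl','wb'))
for n in d:
  cv2.imwrite(f'pics/{n}.png',d[n]['color'][:,:,::-1]);print(n,d[n]['fx'],-d[n]['R'].T@d[n]['t'])
E
```

```text
{'time': np.float64(0.0), 'tcp_pos': array([ 0.301, -0.603,  0.23 ]), 'tcp_rot': array([ 0.973,  0.229, -0.   , -0.001]), 'opening': np.float64(1.001)}
top 435.09465621451466 [ 0.40019869 -0.0573492   1.00078029]
scene 416.2343789532859 [-0.26413381  0.4258877   0.71561463]
```

View pics/top.png

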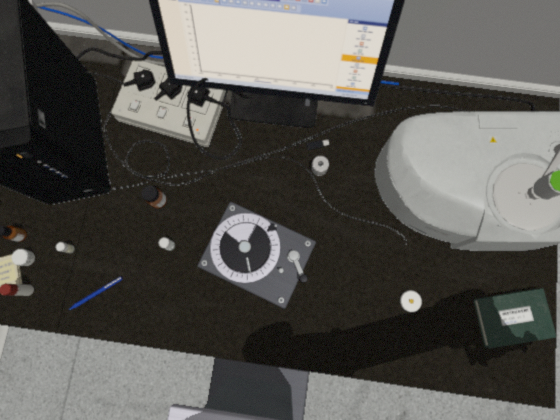

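View pics/scene.png

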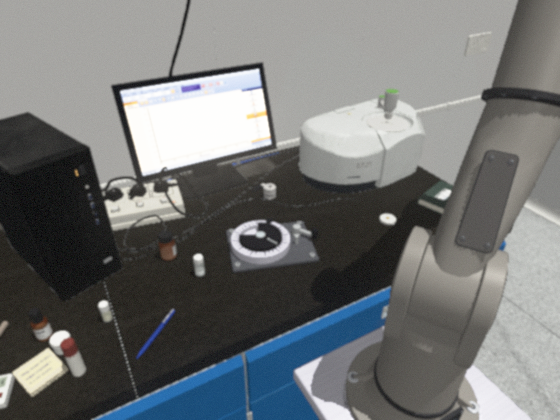

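The top view shows the dial at about (245,247), the lever from pivot (294,257) to knob (303,279), the pointer near (273,227), the index near (248,265) and the recess opening towards the top. Next I'll enlarge it and get positions.

```bash
cat >h.py <<'E'
import numpy as np
def cast(c,u,v,z,R=None,t=None):
    R=c['R'] if R is None else R; t=c['t'] if t is None else t
    C=-R.T@t; d=R.T@np.array([(u-c['cx'])/c['fx'],(v-c['cy'])/c['fy'],1]); return C+d*(z-C[2])/d[2]
E
python3 - <<'E'
import pickle,cv2,numpy as np
from h import cast
c=pickle.load(open('c.pkl','rb'))['top']
im=c['color'][195:315,190:325,::-1]
cv2.imwrite('pics/topc.png',cv2.resize(im,None,fx=5,fy=5,interpolation=cv2.INTER_CUBIC))
for n,u,v,z in[('dial',245,247,.046),('index',248,270,.046),('pointer',270,229,.042),('pivot',294,257,.032),('knob',303,279,.046),('die',320,165,.036),('vial',167,244,.05),('brown',155,197,.07)]: print(n,cast(c,u,v,z).round(3))
E
```

```text
dial [0.504 0.048 0.046]
index [0.456 0.034 0.046]
pointer [0.553 0.    0.042]
pivot [ 0.499 -0.062  0.032]
knob [ 0.454 -0.088  0.046]
die [ 0.718 -0.092  0.036]
vial [0.486 0.219 0.05 ]
brown [0.583 0.26  0.07 ]
```

View pics/topc.png

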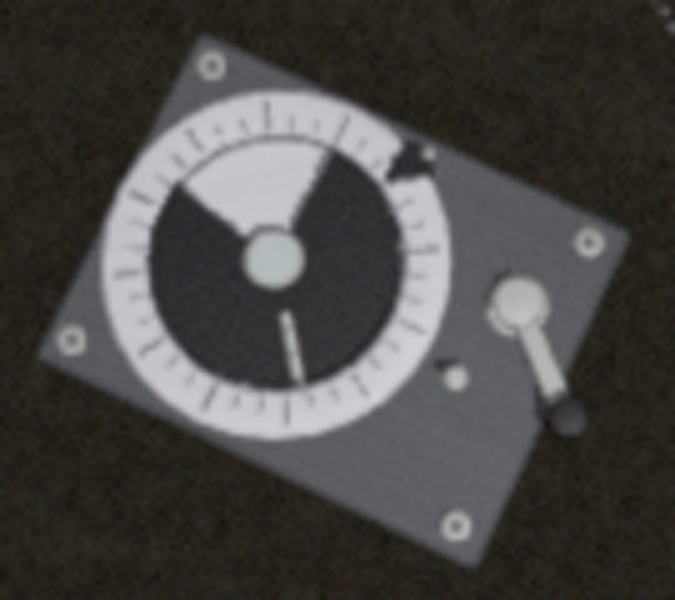

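Call:
{"name": "jog_arm", "arguments": {"increments": [{"linear":[3.4,-3.4,0],"turn":[0,0,0],"gripper":255},{"linear":[3.4,-3.4,0],"turn":[0,0,0],"gripper":255},{"linear":[3.4,-3.4,0],"turn":[0,0,0],"gripper":255},{"linear":[3.4,-3.4,0],"turn":[0,0,0],"gripper":255},{"linear":[3.4,-3.4,0],"turn":[0,0,0],"gripper":255},{"linear":[3.4,-3.4,0],"turn":[0,0,0],"gripper":255},{"linear":[3.4,-3.4,0],"turn":[0,0,0],"gripper":255},{"linear":[3.4,-3.4,0],"turn":[0,0,0],"gripper":255},{"linear":[3.4,-3.4,0],"turn":[0,0,0],"gripper":255},{"linear":[3.4,-3.4,0],"turn":[0,0,0],"gripper":255},{"linear":[3.4,-3.4,0],"turn":[0,0,0],"gripper":255},{"linear":[3.4,-3.4,0],"turn":[0,0,0],"gripper":255}]}}

```text
time: 1.3
tcp_pos: [0.4843, -0.055, 0.2312]
tcp_rot: [0.973, 0.229, -0.0, 0.0]
force: [1.1, 0.1, -0.4]
opening: 0.001
gripper_force: 0.0
```

Call:
{"name": "jog_arm", "arguments": {"increments": [{"linear":[3.5,-3.3,0],"turn":[0,0,0],"gripper":255},{"linear":[3.5,-3.3,0],"turn":[0,0,0],"gripper":255},{"linear":[0,0,0],"turn":[0,0,-8.2],"gripper":255},{"linear":[0,0,0],"turn":[0,0,-8.2],"gripper":255},{"linear":[0,0,0],"turn":[0,0,-8.2],"gripper":255},{"linear":[0,0,0],"turn":[0,0,-8.2],"gripper":255},{"linear":[0,0,0],"turn":[0,0,-8.2],"gripper":255},{"linear":[0,0,0],"turn":[0,0,-8.2],"gripper":255},{"linear":[0,0,0],"turn":[0,0,-8.2],"gripper":255},{"linear":[0,0,0],"turn":[0,0,-8.2],"gripper":255},{"linear":[0,0,0],"turn":[0,0,-8.2],"gripper":255},{"linear":[0,0,0],"turn":[0,0,0],"gripper":255}]}}

```text
time: 2.5
tcp_pos: [0.5172, 0.0333, 0.2309]
tcp_rot: [0.64, 0.768, -0.0, -0.0]
force: [-0.9, 0.2, 0.5]
opening: -0.004
gripper_force: 0.0
```

```bash
cat >>h.py <<'E'
from scipy.spatial.transform import Rotation as Ro
def wrist(bot):
    s=bot.state(); c=bot.read_camera('wrist'); T=np.eye(4); T[:3,:3]=Ro.from_quat(s['tcp_rot']).as_matrix(); T[:3,3]=s['tcp_pos']
    W=T@c['mount']; c['R']=W[:3,:3].T; c['t']=-W[:3,:3].T@W[:3,3]; return s,c
E
python3 - <<'E'
from plant import bot
import cv2,pickle,numpy as np
from h import *
s,c=wrist(bot); pickle.dump(c,open('w1.pkl','wb'))
cv2.imwrite('pics/w1.png',c['color'][:,:,::-1])
print(s['time'],s['tcp_pos'],s['tcp_rot'],s['joints'],s['opening'])
print((-c['R'].T@c['t']).round(3),c['mount'].round(3))
t=pickle.load(open('c.pkl','rb'))['top']
P={n:cast(t,190+(u+.5)/5-.5,195+(v+.5)/5-.5,z)[:2] for n,u,v,z in[('dial',274,259,.046),('index',298,385,.046),('ptr',388,178,.042),('pivot',520,303,.038),('knob',566,415,.046)]}
for k in P: print(k,P[k].round(4),np.hypot(*(P[k]-P['dial'])).round(4),np.degrees(np.arctan2(*(P[k]-P['dial'])[::-1])).round(1))
E
```

```text
2.5 [0.51716726 0.0333318  0.2309482 ] [ 6.40301899e-01  7.68123239e-01 -2.37427526e-04 -3.33088777e-04] [ 0.29247775  0.27032023 -0.56161513  1.89619454  0.16715534  1.02207179
 -0.15948031] -0.0036761077986779875
[0.504 0.107 0.374] [[-0.001 -0.956 -0.294  0.075]
 [ 1.    -0.001 -0.001 -0.   ]
 [ 0.001 -0.294  0.956 -0.143]
 [ 0.     0.     0.     1.   ]]
dial [0.5056 0.0499] 0.0 0.0
index [0.4526 0.0307] 0.0564 -160.1
ptr [0.5491 0.0058] 0.0619 -45.4
pivot [ 0.5026 -0.0602] 0.1101 -91.5
knob [ 0.4564 -0.0867] 0.1451 -109.8
```

View pics/w1.png

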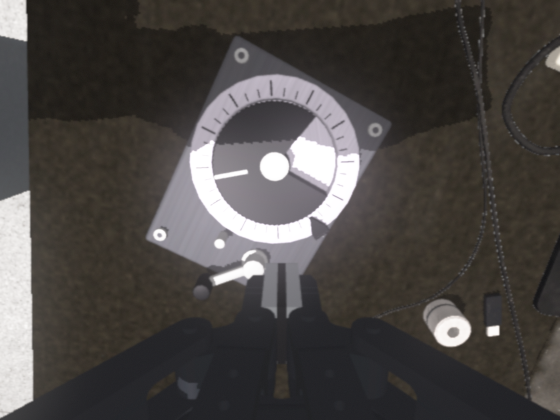

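The wrist view shows the dial centre at about (275,166), index outer end (213,178), pointer tip (311,219), pivot (254,262) and knob (201,292). I'll check these against the top-view values.

```bash
python3 - <<'E'
import pickle,cv2,numpy as np
from h import *
c=pickle.load(open('w1.pkl','rb'))
# dial rim + ring outer check: white ring contour at z=.036
P={n:cast(c,u,v,z)[:2] for n,u,v,z in[('dial',275,166,.046),('index',213,178,.046),('ptr',311,219,.042),('wallA',313,125,.046),('wallB',329,189,.046),('rimT',275,102,.046),('rimB',275,226,.046),('pivot',254,262,.04),('knob',201,292,.046),('post',220,243,.04)]}
for k in P: print(k,P[k].round(4),np.hypot(*(P[k]-P['dial'])).round(4),np.degrees(np.arctan2(*(P[k]-P['dial'])[::-1])).round(1))
im=cv2.resize(c['color'][60:320,130:400,::-1],None,fx=2.2,fy=2.2,interpolation=cv2.INTER_CUBIC);cv2.imwrite('pics/w1c.png',im)
E
```

```text
dial [0.5081 0.0496] 0.0 0.0
index [0.455  0.0288] 0.057 -158.7
ptr [0.5503 0.0053] 0.0611 -46.3
wallA [0.5342 0.0906] 0.0486 57.5
wallB [0.56   0.0376] 0.0533 -12.9
rimT [0.4985 0.1035] 0.0548 100.0
rimB [ 0.5179 -0.0063] 0.0567 -80.0
pivot [ 0.5044 -0.049 ] 0.0986 -92.1
knob [ 0.4577 -0.0877] 0.1462 -110.1
post [ 0.4688 -0.0351] 0.0933 -114.9
```

View pics/w1c.png

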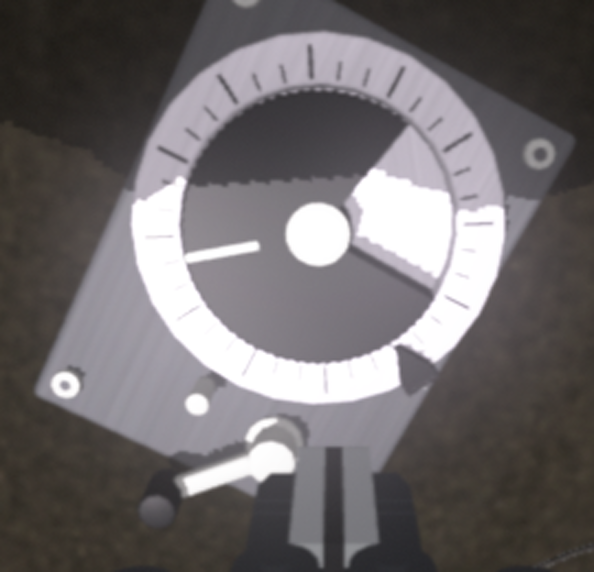

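Both views agree: dial axis (0.507,0.0495), index at −159.4°, pointer at −46°. That means turning +113° anticlockwise, with the recess middle at 20.6°. I'll go above the recess first.

Call:
{"name": "jog_arm", "arguments": {"increments": [{"linear":[2.4,2.8,0],"turn":[0,0,-5],"gripper":255},{"linear":[0,0,4.5],"turn":[0,0,-5],"gripper":255},{"linear":[0,0,4.5],"turn":[0,0,0],"gripper":255},{"linear":[0,0,4.5],"turn":[0,0,0],"gripper":255},{"linear":[0,0,2.5],"turn":[0,0,0],"gripper":255},{"linear":[0,0,0],"turn":[0,0,0],"gripper":255},{"linear":[0,0,0],"turn":[0,0,0],"gripper":255}]}}

```text
time: 3.25
tcp_pos: [0.5409, 0.0624, 0.0717]
tcp_rot: [0.572, 0.82, -0.0, -0.0]
force: [1.1, 0.4, -0.3]
opening: -0.0
gripper_force: 0.0
```

Call:
{"name": "jog_arm", "arguments": {"increments": [{"linear":[0,0,1.5],"turn":[0,0,0],"gripper":255},{"linear":[0,0,1.5],"turn":[0,0,0],"gripper":255},{"linear":[0,0,0.5],"turn":[0,0,0],"gripper":255},{"linear":[0,0,0.5],"turn":[0,0,0],"gripper":255},{"linear":[0,0,0],"turn":[0,0,0],"gripper":255},{"linear":[0,0,0],"turn":[0,0,0],"gripper":255}]}}

```text
time: 3.85
tcp_pos: [0.5409, 0.0623, 0.0315]
tcp_rot: [0.571, 0.821, 0.0, 0.0]
force: [0.4, 1.4, 0.5]
opening: -0.002
gripper_force: 0.0
```

Call:
{"name": "jog_arm", "arguments": {"increments": [{"linear":[0.188,-0.005,0],"turn":[0,0,-3],"gripper":255},{"linear":[0.188,-0.005,0],"turn":[0,0,-3],"gripper":255},{"linear":[0.188,-0.005,0],"turn":[0,0,-3],"gripper":255},{"linear":[0.188,-0.005,0],"turn":[0,0,-3],"gripper":255},{"linear":[0.188,-0.005,0],"turn":[0,0,-3],"gripper":255},{"linear":[0.188,-0.005,0],"turn":[0,0,-3],"gripper":255},{"linear":[0.188,-0.005,0],"turn":[0,0,-3],"gripper":255},{"linear":[0.188,-0.005,0],"turn":[0,0,-3],"gripper":255},{"linear":[0.188,-0.005,0],"turn":[0,0,-3],"gripper":255},{"linear":[0.188,-0.005,0],"turn":[0,0,-3],"gripper":255},{"linear":[0.188,-0.005,0],"turn":[0,0,-3],"gripper":255},{"linear":[0.188,-0.005,0],"turn":[0,0,-3],"gripper":255}]}}

```text
time: 5.05
tcp_pos: [0.529, 0.0791, 0.0321]
tcp_rot: [0.289, 0.957, 0.001, 0.002]
force: [4.2, -1.5, -3.6]
opening: 0.005
gripper_force: 2.1
```

```bash
cat >>h.py <<'E'
import cv2
def rep(bot):
    s=bot.state(); r=s['tcp_rot']; p=np.array(s['tcp_pos'][:2])-[.507,.0495]
    y=Ro.from_quat(r).as_matrix()[:,1]
    print('t',s['time'],'tcp',np.round(s['tcp_pos'],4),'r',np.hypot(*p).round(4),'az',np.degrees(np.arctan2(p[1],p[0])).round(1),'yaw',np.degrees(np.arctan2(y[1],y[0])).round(1),'F',np.round(s['force'],1),'j',np.round(s['joints'],2))
E
python3 - <<'E'
from plant import bot
from h import *
rep(bot)
E
```

```text
t 5.05 tcp [0.529  0.0791 0.0321] r 0.0369 az 53.4 yaw 56.4 F [ 4.2 -1.5 -3.6] j [ 0.23  0.61 -0.63  2.    0.56  0.7   0.23]
```

Call:
{"name": "jog_arm", "arguments": {"increments": [{"linear":[0.188,-0.005,0],"turn":[0,0,-3],"gripper":255},{"linear":[0.188,-0.005,0],"turn":[0,0,-3],"gripper":255},{"linear":[0.188,-0.005,0],"turn":[0,0,-3],"gripper":255},{"linear":[0.188,-0.005,0],"turn":[0,0,-3],"gripper":255},{"linear":[0.188,-0.005,0],"turn":[0,0,-3],"gripper":255},{"linear":[0.188,-0.005,0],"turn":[0,0,-3],"gripper":255},{"linear":[0.188,-0.005,0],"turn":[0,0,-3],"gripper":255},{"linear":[0.188,-0.005,0],"turn":[0,0,-3],"gripper":255},{"linear":[0.188,-0.005,0],"turn":[0,0,-3],"gripper":255},{"linear":[0.188,-0.005,0],"turn":[0,0,-3],"gripper":255},{"linear":[0.188,-0.005,0],"turn":[0,0,-3],"gripper":255},{"linear":[0.188,-0.005,0],"turn":[0,0,-3],"gripper":255}]}}

```text
time: 6.25
tcp_pos: [0.5077, 0.0861, 0.0322]
tcp_rot: [-0.021, 1.0, 0.001, 0.002]
force: [4.5, 1.2, -3.3]
opening: 0.0
gripper_force: 2.1
```

Call:
{"name": "jog_arm", "arguments": {"increments": [{"linear":[0.188,-0.005,0],"turn":[0,0,-3],"gripper":255},{"linear":[0.188,-0.005,0],"turn":[0,0,-3],"gripper":255},{"linear":[0.188,-0.005,0],"turn":[0,0,-3],"gripper":255},{"linear":[0.188,-0.005,0],"turn":[0,0,-3],"gripper":255},{"linear":[0.188,-0.005,0],"turn":[0,0,-3],"gripper":255},{"linear":[0.188,-0.005,0],"turn":[0,0,-3],"gripper":255},{"linear":[0.188,-0.005,0],"turn":[0,0,-3],"gripper":255},{"linear":[0.188,-0.005,0],"turn":[0,0,-3],"gripper":255},{"linear":[0.188,-0.005,0],"turn":[0,0,-3],"gripper":255},{"linear":[0,0,0],"turn":[0,0,0],"gripper":255}]}}

```text
time: 7.25
tcp_pos: [0.4908, 0.0818, 0.032]
tcp_rot: [-0.253, 0.967, 0.001, 0.002]
force: [3.0, 2.7, -1.3]
opening: 0.003
gripper_force: 1.9
```

```bash
python3 - <<'E'
from plant import bot
from h import *
rep(bot)
c=bot.read_camera('top')
cv2.imwrite('pics/top2.png',cv2.resize(c['color'][195:315,190:325,::-1],None,fx=5,fy=5,interpolation=cv2.INTER_CUBIC))
E
```

```text
t 7.25 tcp [0.4908 0.0818 0.032 ] r 0.0361 az 116.6 yaw 119.3 F [ 3.   2.7 -1.3] j [ 0.41  0.66 -0.89  2.08  0.76  0.76  1.12]
```

View pics/top2.png

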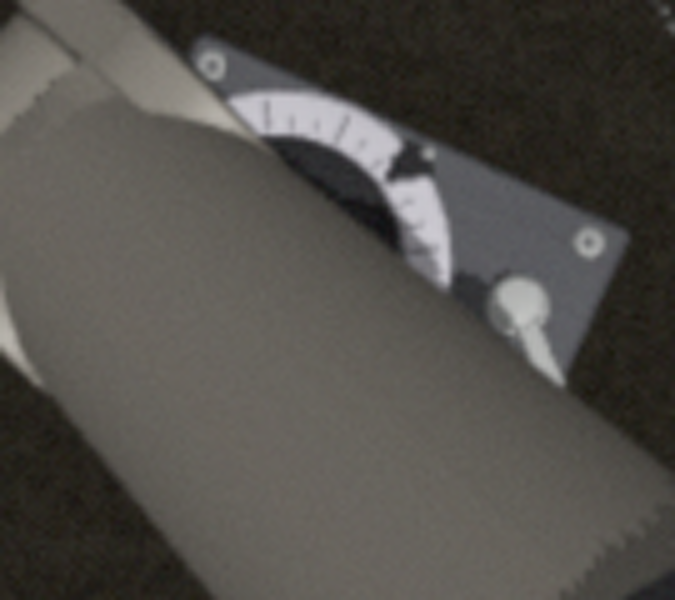

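The arm hides the dial in the top view. By geometry about 31–37° remain, so I'll go 27° and look with the wrist camera.

Call:
{"name": "jog_arm", "arguments": {"increments": [{"linear":[0.188,-0.005,0],"turn":[0,0,-3],"gripper":255},{"linear":[0.188,-0.005,0],"turn":[0,0,-3],"gripper":255},{"linear":[0.188,-0.005,0],"turn":[0,0,-3],"gripper":255},{"linear":[0.188,-0.005,0],"turn":[0,0,-3],"gripper":255},{"linear":[0.188,-0.005,0],"turn":[0,0,-3],"gripper":255},{"linear":[0.188,-0.005,0],"turn":[0,0,-3],"gripper":255},{"linear":[0.188,-0.005,0],"turn":[0,0,-3],"gripper":255},{"linear":[0.188,-0.005,0],"turn":[0,0,-3],"gripper":255},{"linear":[0.188,-0.005,0],"turn":[0,0,-3],"gripper":255},{"linear":[0,0,0],"turn":[0,0,0],"gripper":255}]}}

```text
time: 8.3
tcp_pos: [0.4778, 0.0702, 0.0318]
tcp_rot: [-0.472, 0.882, 0.0, 0.001]
force: [2.4, 3.3, 2.1]
opening: 0.003
gripper_force: 1.7
```

```bash
python3 - <<'E'
from plant import bot
from h import *
import pickle
rep(bot)
s,c=wrist(bot); pickle.dump(c,open('w2.pkl','wb'))
cv2.imwrite('pics/w2.png',c['color'][:,:,::-1])
E
```

```text
t 8.3 tcp [0.4778 0.0702 0.0318] r 0.0358 az 144.6 yaw 146.3 F [2.4 3.3 2.1] j [ 0.5   0.69 -0.99  2.11  0.84  0.8   1.54]
```

View pics/w2.png

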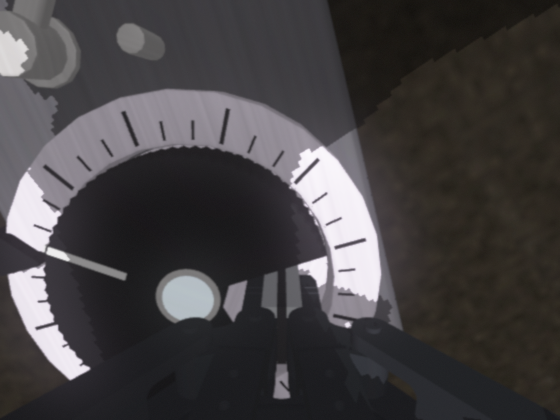

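The index's outer end is at about (47,251), the pointer tip at (42,263), the hub at (188,297). It is a few degrees short.

```bash
python3 - <<'E'
from h import *
import pickle
c=pickle.load(open('w2.pkl','rb'))
d=np.array([.5075,.0495])
for n,u,v,z in[('idxo',47,251,.046),('idxi',126,277,.046),('ptr',42,263,.042),('ptrL',10,234,.042),('ptrR',10,273,.042),('hub',188,297,.047)]:
  p=cast(c,u,v,z)[:2];q=p-d;print(n,p.round(4),np.hypot(*q).round(4),np.degrees(np.arctan2(q[1],q[0])).round(1))
cv2.imwrite('pics/w2c.png',cv2.resize(c['color'][200:320,0:150,::-1],None,fx=5,fy=5,interpolation=cv2.INTER_CUBIC))
E
```

```text
idxo [0.5398 0.0044] 0.0555 -54.4
idxi [0.5223 0.0292] 0.0251 -54.0
ptr [0.5483 0.0069] 0.059 -46.2
ptrL [ 0.5498 -0.0087] 0.072 -54.0
ptrR [0.562 0.003] 0.0716 -40.5
hub [0.5072 0.049 ] 0.0006 -121.6
```

View pics/w2c.png

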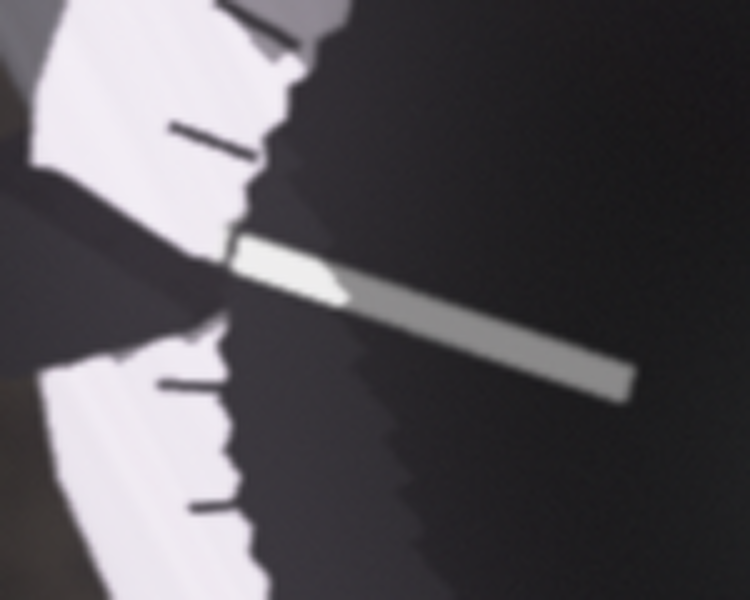

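Index is at −54.3° and the tip at −46.2°, as in the earlier views. I'll turn 8° more.

Call:
{"name": "jog_arm", "arguments": {"increments": [{"linear":[0.125,-0.003,0],"turn":[0,0,-2],"gripper":255},{"linear":[0.125,-0.003,0],"turn":[0,0,-2],"gripper":255},{"linear":[0.125,-0.003,0],"turn":[0,0,-2],"gripper":255},{"linear":[0.125,-0.003,0],"turn":[0,0,-2],"gripper":255},{"linear":[0,0,0],"turn":[0,0,0],"gripper":255},{"linear":[0,0,0],"turn":[0,0,0],"gripper":255}]}}

```text
time: 8.95
tcp_pos: [0.4751, 0.0657, 0.0316]
tcp_rot: [-0.531, 0.847, -0.0, 0.0]
force: [2.1, 4.0, 2.6]
opening: -0.004
gripper_force: 1.9
```

```bash
python3 - <<'E'
from plant import bot
from h import *
rep(bot)
s,c=wrist(bot)
d=np.array([.5075,.0495])
# index line: bright, low saturation pixels cast on z=.046 with 28..54 mm radius and az -80..-20
im=c['color'].astype(int); V,U=np.mgrid[:420,:560]
C=-c['R'].T@c['t']; D=np.stack([(U-c['cx'])/c['fx'],(V-c['cy'])/c['fy'],np.ones(U.shape)],-1)@c['R']
P=C+D*((.046-C[2])/D[...,2])[...,None]; q=P[...,:2]-d; r=np.hypot(q[...,0],q[...,1]); a=np.degrees(np.arctan2(q[...,1],q[...,0]))
m=(im.min(-1)>100)&(r>.030)&(r<.052)&(a>-85)&(a<-10)
print(m.sum(),np.median(a[m]),a[m].std())
cv2.imwrite('pics/w3c.png',cv2.resize(c['color'][200:350,0:200,::-1],None,fx=4,fy=4,interpolation=cv2.INTER_CUBIC))
E
```

```text
t 8.95 tcp [0.4751 0.0657 0.0316] r 0.0358 az 153.1 yaw 154.2 F [2.1 4.  2.6] j [ 0.53  0.71 -1.02  2.11  0.86  0.82  1.66]
464 -46.27068202677161 1.367461429487253
```

View pics/w3c.png

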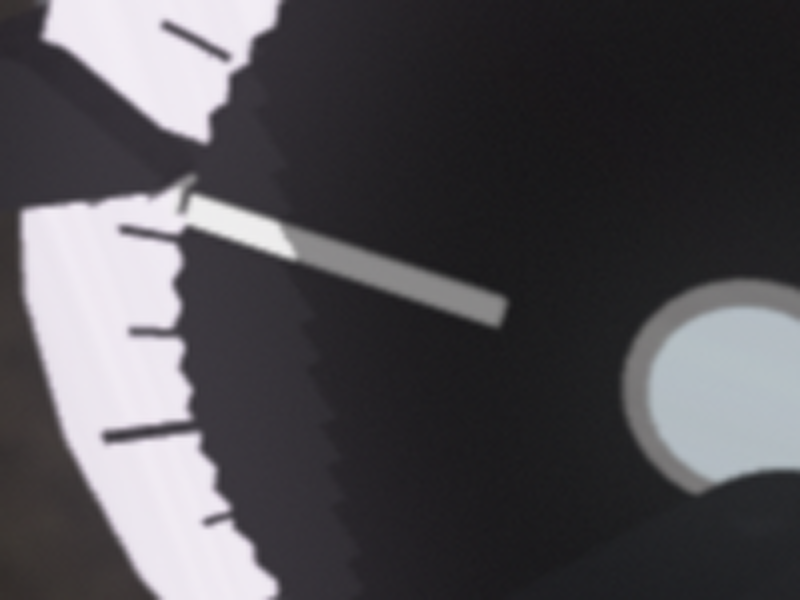

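```bash
python3 - <<'E'
from plant import bot
from h import *
s,c=wrist(bot)
d=np.array([.5075,.0495])
for n,u,v,z in[('idxo',46.8,252,.046),('idxi',125,277.8,.046),('tip42',48,244.5,.042),('tip36',48,244.5,.036),('lowA',5,252,.042),('lowB',38,248.7,.042),('low36A',5,252,.036),('upA',11,210,.042),('upB',40,231.5,.042),('shade',10,216,.042),('shadeB',35,240,.042)]:
  q=cast(c,u,v,z)[:2]-d;print(n,np.hypot(*q).round(4),np.degrees(np.arctan2(q[1],q[0])).round(1))
E
```

```text
idxo 0.0555 -46.4
idxi 0.0254 -46.0
tip42 0.0576 -47.1
tip36 0.0606 -43.6
lowA 0.0731 -39.9
lowB 0.061 -44.2
low36A 0.0773 -37.2
upA 0.0737 -54.0
upB 0.0616 -51.1
shade 0.0734 -52.1
shadeB 0.0626 -47.2
```

The dial is set: index −46.3°, pointer centreline −46.0°. I'll back off, lift clear, and move to the outer side of the lever knob.

Call:
{"name": "jog_arm", "arguments": {"increments": [{"linear":[-0.2,0,0],"turn":[0,0,0],"gripper":255},{"linear":[-0.2,0,0],"turn":[0,0,0],"gripper":255},{"linear":[0,0,-3],"turn":[0,0,0],"gripper":255},{"linear":[0,0,-4.5],"turn":[0,0,0],"gripper":255},{"linear":[0,0,-0.5],"turn":[0,0,0],"gripper":255},{"linear":[0,0,0],"turn":[0,0,0],"gripper":255}]}}

```text
time: 9.65
tcp_pos: [0.4767, 0.0681, 0.1119]
tcp_rot: [-0.532, 0.847, -0.001, 0.0]
force: [0.4, 0.0, 0.8]
opening: 0.003
gripper_force: 0.0
```

Call:
{"name": "jog_arm", "arguments": {"increments": [{"linear":[4.1,-2,0],"turn":[0,0,0],"gripper":255},{"linear":[4.1,-2,0],"turn":[0,0,0],"gripper":255},{"linear":[4.1,-2,0],"turn":[0,0,0],"gripper":255},{"linear":[4.1,-2,0],"turn":[0,0,0],"gripper":255},{"linear":[0,0,0],"turn":[0,0,7.75],"gripper":255},{"linear":[0,0,0],"turn":[0,0,7.75],"gripper":255},{"linear":[0,0,0],"turn":[0,0,7.75],"gripper":255},{"linear":[0,0,0],"turn":[0,0,7.75],"gripper":255},{"linear":[0,0,0],"turn":[0,0,0],"gripper":255},{"linear":[0,0,0],"turn":[0,0,0],"gripper":255}]}}

```text
time: 10.65
tcp_pos: [0.4765, -0.1138, 0.1103]
tcp_rot: [-0.288, 0.958, 0.0, -0.001]
force: [-0.3, 0.3, 0.1]
opening: 0.002
gripper_force: 0.0
```

```bash
python3 - <<'E'
from plant import bot
from h import *
rep(bot)
s,c=wrist(bot)
cv2.imwrite('pics/w4.png',c['color'][:,:,::-1])
E
```

```text
t 10.65 tcp [ 0.4765 -0.1138  0.1103] r 0.1662 az -100.6 yaw 123.5 F [-0.3  0.3  0.1] j [ 0.93  0.55 -1.03  2.05  0.62  0.89  1.7 ]
```

View pics/w4.png

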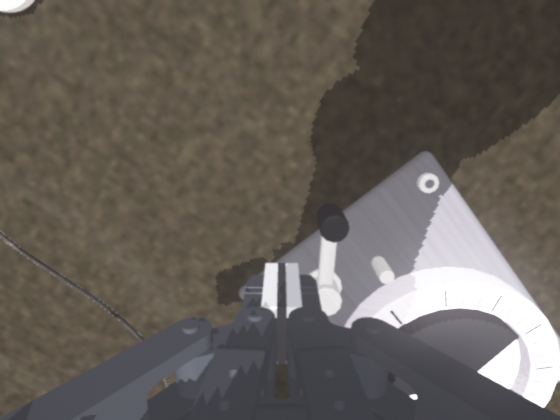

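The fingertip is to the left of (outside) the knob (knob at about (333,222), lever to (326,298)), so the way down is clear.

Call:
{"name": "jog_arm", "arguments": {"increments": [{"linear":[0,0,3],"turn":[0,0,0],"gripper":255},{"linear":[0,0,3],"turn":[0,0,0],"gripper":255},{"linear":[0,0,1],"turn":[0,0,0],"gripper":255},{"linear":[0,0,1],"turn":[0,0,0],"gripper":255},{"linear":[0,0,0],"turn":[0,0,0],"gripper":255},{"linear":[0,0.3,0],"turn":[0,0,0],"gripper":255},{"linear":[0,0.3,0],"turn":[0,0,0],"gripper":255}]}}

```text
time: 11.4
tcp_pos: [0.4748, -0.1085, 0.0322]
tcp_rot: [-0.287, 0.958, -0.0, 0.001]
force: [0.3, 0.5, 0.4]
opening: -0.005
gripper_force: 0.0
```

Call:
{"name": "jog_arm", "arguments": {"increments": [{"linear":[0.124,0.275,0],"turn":[0,0,3],"gripper":255},{"linear":[0.124,0.275,0],"turn":[0,0,3],"gripper":255},{"linear":[0.124,0.275,0],"turn":[0,0,3],"gripper":255},{"linear":[0.124,0.275,0],"turn":[0,0,3],"gripper":255},{"linear":[0.124,0.275,0],"turn":[0,0,3],"gripper":255},{"linear":[0.124,0.275,0],"turn":[0,0,3],"gripper":255},{"linear":[0.124,0.275,0],"turn":[0,0,3],"gripper":255},{"linear":[0.124,0.275,0],"turn":[0,0,3],"gripper":255},{"linear":[0.124,0.275,0],"turn":[0,0,3],"gripper":255},{"linear":[0.124,0.275,0],"turn":[0,0,3],"gripper":255}]}}

```text
time: 12.4
tcp_pos: [0.4543, -0.0874, 0.0323]
tcp_rot: [-0.028, 1.0, -0.001, 0.001]
force: [1.4, -0.7, -0.1]
opening: 0.002
gripper_force: 0.7
```

```bash
cat >k.py <<'E'
from plant import bot
from h import *
rep(bot)
c=bot.read_camera('top'); hsv=cv2.cvtColor(c['color'],cv2.COLOR_RGB2HSV)
s=bot.state(); p=np.array(s['tcp_pos'][:2])-[.504,-.0597]
y=Ro.from_quat(s['tcp_rot']).as_matrix()[:2,1];x=Ro.from_quat(s['tcp_rot']).as_matrix()[:2,0]
print('lever frame',(p@x).round(4),(p@y).round(4))
E
python3 k.py
```

```text
t 12.4 tcp [ 0.4543 -0.0874  0.0323] r 0.1467 az -111.1 yaw 93.2 F [ 1.4 -0.7 -0.1] j [ 0.71  0.58 -0.8   2.16  0.68  0.67  1.06]
lever frame 0.0514 -0.0244
```

Call:
{"name": "jog_arm", "arguments": {"increments": [{"linear":[0.124,0.275,0],"turn":[0,0,3],"gripper":255},{"linear":[0.124,0.275,0],"turn":[0,0,3],"gripper":255},{"linear":[0.124,0.275,0],"turn":[0,0,3],"gripper":255},{"linear":[0.124,0.275,0],"turn":[0,0,3],"gripper":255},{"linear":[0.124,0.275,0],"turn":[0,0,3],"gripper":255},{"linear":[0.062,0.138,0],"turn":[0,0,1.5],"gripper":255},{"linear":[0,0,0],"turn":[0,0,0],"gripper":255}]}}

```text
time: 13.15
tcp_pos: [0.4478, -0.0717, 0.0318]
tcp_rot: [0.114, 0.993, -0.0, 0.0]
force: [0.3, -0.5, 0.3]
opening: 0.0
gripper_force: 0.2
```

Call:
{"name": "jog_arm", "arguments": {"increments": [{"linear":[0.04,0.09,0],"turn":[0,0,1],"gripper":255},{"linear":[0.04,0.09,0],"turn":[0,0,1],"gripper":255},{"linear":[0.04,0.09,0],"turn":[0,0,1],"gripper":255},{"linear":[0,0,0],"turn":[0,0,0],"gripper":255}]}}

```text
time: 13.55
tcp_pos: [0.447, -0.0687, 0.0313]
tcp_rot: [0.141, 0.99, -0.0, -0.0]
force: [0.8, -1.2, 0.7]
opening: 0.002
gripper_force: 0.5
```

```bash
python3 k.py
```

```text
t 13.55 tcp [ 0.447  -0.0687  0.0313] r 0.1326 az -116.9 yaw 73.8 F [ 0.8 -1.2  0.7] j [ 0.62  0.54 -0.73  2.19  0.62  0.63  0.73]
lever frame 0.0523 -0.0246
```

No stop force yet, so I'll keep going in millimetre steps.

Call:
{"name": "jog_arm", "arguments": {"increments": [{"linear":[0,0.1,0],"turn":[0,0,0],"gripper":255},{"linear":[0,0.1,0],"turn":[0,0,0],"gripper":255},{"linear":[0,0,0],"turn":[0,0,0],"gripper":255}]}}

```text
time: 13.9
tcp_pos: [0.4473, -0.0667, 0.0312]
tcp_rot: [0.141, 0.99, -0.0, -0.0]
force: [-0.2, -1.1, 0.9]
opening: 0.0
gripper_force: 0.6
```

Call:
{"name": "jog_arm", "arguments": {"increments": [{"linear":[0,0.1,0],"turn":[0,0,0],"gripper":255},{"linear":[0,0.1,0],"turn":[0,0,0],"gripper":255},{"linear":[0,0,0],"turn":[0,0,0],"gripper":255}]}}

```text
time: 14.2
tcp_pos: [0.4477, -0.0652, 0.0312]
tcp_rot: [0.141, 0.99, -0.0, -0.0]
force: [-2.2, -2.2, 1.2]
opening: -0.003
gripper_force: 1.3
```

Call:
{"name": "jog_arm", "arguments": {"increments": [{"linear":[0,0.1,0],"turn":[0,0,0],"gripper":255},{"linear":[0,0.1,0],"turn":[0,0,0],"gripper":255},{"linear":[0,0,0],"turn":[0,0,0],"gripper":255}]}}

```text
time: 14.5
tcp_pos: [0.4477, -0.0648, 0.0311]
tcp_rot: [0.141, 0.99, -0.001, -0.001]
force: [-2.7, -6.9, 2.9]
opening: -0.003
gripper_force: 3.7
```

Call:
{"name": "jog_arm", "arguments": {"increments": [{"linear":[0,0.1,0],"turn":[0,0,0],"gripper":255},{"linear":[0,0.1,0],"turn":[0,0,0],"gripper":255},{"linear":[0,0,0],"turn":[0,0,0],"gripper":255}]}}

```text
time: 14.8
tcp_pos: [0.4477, -0.0646, 0.0311]
tcp_rot: [0.142, 0.99, -0.003, -0.001]
force: [-4.6, -11.4, 5.1]
opening: -0.003
gripper_force: 6.0
```

The TCP has stalled and the force is climbing, so the lever is at its stop. I'll back off, retreat and check.

Call:
{"name": "jog_arm", "arguments": {"increments": [{"linear":[0,-0.4,0],"turn":[0,0,0],"gripper":255},{"linear":[0,-1.5,0],"turn":[0,0,0],"gripper":255},{"linear":[0,0,-4],"turn":[0,0,0],"gripper":255},{"linear":[0,0,-4.5],"turn":[0,0,0],"gripper":255},{"linear":[0,0,-4.5],"turn":[0,0,0],"gripper":255},{"linear":[-1.5,-4.5,0],"turn":[0,0,0],"gripper":255},{"linear":[-1.5,-4.5,0],"turn":[0,0,0],"gripper":255},{"linear":[-1.5,-4.5,0],"turn":[0,0,0],"gripper":255},{"linear":[-1.5,-4.5,0],"turn":[0,0,0],"gripper":255},{"linear":[-1.5,-4.5,0],"turn":[0,0,0],"gripper":255},{"linear":[-1.5,-4.5,0],"turn":[0,0,0],"gripper":255},{"linear":[0,0,0],"turn":[0,0,0],"gripper":255}]}}

```text
time: 16.0
tcp_pos: [0.4544, -0.3715, 0.1608]
tcp_rot: [0.146, 0.989, -0.001, 0.001]
force: [-0.1, 0.7, -0.5]
opening: -0.003
gripper_force: 0.0
```

```bash
python3 - <<'E'
from plant import bot
from h import *
rep(bot)
c=bot.read_camera('top'); im=c['color'].astype(int); V,U=np.mgrid[:420,:560]
C=-c['R'].T@c['t']; D=np.stack([(U-c['cx'])/c['fx'],(V-c['cy'])/c['fy'],np.ones(U.shape)],-1)@c['R']
def polar(z,o):
    q=(C+D*((z-C[2])/D[...,2])[...,None])[...,:2]-o; return np.hypot(q[...,0],q[...,1]),np.degrees(np.arctan2(q[...,1],q[...,0]))
r,a=polar(.046,[.5056,.0499])
m=(im.min(-1)>100)&(r>.028)&(r<.050)
print('index',m[(a>-90)&(a<0)].sum(),np.median(a[m&(a>-90)&(a<0)]),'recess',np.median(a[m&~((a>-90)&(a<0))]))
r,a=polar(.036,[.5026,-.0602]); a%=360
m=(im.min(-1)>100)&(r>.018)&(r<.042)&(a>130)&(a<240)
print('lever arm px',m.sum(),np.histogram(a[m],bins=range(130,241,5))[0])
m=(im.max(-1)<60)&(r>.048)&(r<.062)&(a>130)&(a<195);print('knob',m.sum(),np.median(a[m]))
E
```

```text
t 16.0 tcp [ 0.4544 -0.3715  0.1608] r 0.4242 az -97.1 yaw 73.3 F [-0.1  0.7 -0.5] j [ 1.16  0.52 -0.78  1.8   0.43  0.99  1.49]
index 26 -46.053693561972395 recess 134.5657134490968
lever arm px 72 [ 0  0  3  6 12 12 14 13 10  2  0  0  0  0  0  0  0  0  0  0  0  0]
knob 33 155.28916943359764
```

The index is at −46.1°, which matches the pointer. The lever is at about 160°, which matches home. The robot is clear, so I'll hand in.

```bash
python3 -c "
from plant import bot
print(bot.sign_off())"
```

```text
the job is handed in; nothing more can be done
None
```

The job is handed in at 16 s: the last camera check put the dial's index within about 0.5° of the pointer tip and the clamp lever home against its stop post, but sign-off returned no verdict.

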